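# Unlock and drift out a pivot pin

## Task

Get the pivot pin out of the bolted-down housing. Fit the T-key into the slot of the quarter-turn lock, turn it counter-clockwise (seen from above) to its stop and leave the key standing in the slot; then push the pin out with the drift, from its plain end, right through the bore so that it drops headed end first into the tray, never touching the pin with the gripper. Draw the drift back out and lay it flat on the bench, clear of housing and tray, without disturbing the pliers or the tyres.

Things in the scene. Friction and masses are not known exactly. Their poses are not given: they have to be found in the camera images.
- pivot_housing: Aluminium housing bolted to the bench on a 124 x 62 x 10 mm plate. Fixed. Origin on the bench under the middle of the bore, z up. The bore, 24 mm diameter, runs along y, 55 mm above the bench, from the entry face (y=-32 mm) to the exit face (y=+32 mm), in a barrel 48 mm across. On its +x side a block (x -8 to +38, y -18 to +30 mm) carries the lock, top at 78.5 mm. The plate spans y -44 to +18 mm.
- bore_entry (a point): Centre of the open (entry) end of the bore, on the housing's entry face, 55 mm above the bench. Axes as the housing's: push along +y. The plain end of the pin lies 5 mm inside.
- lock_slot (a point): Centre of the mouth of the slot in the lock's dark head (42 x 26 mm), 105.5 mm above the bench, on the lock's vertical axis (x=+14, y=+10 mm in the housing's frame). The slot is 28 mm long along this point's x, 11 mm wide along y, 20 mm deep, with 3 mm bevels round the mouth. The point turns with the lock.
- lock_floor (a point): Centre of the floor of the slot, 20 mm below lock_slot, 85.5 mm above the bench. The key's tip rests here when it is fully in.
- lock (a joint): Angle of the lock, rad. 0: slot along the housing's x, pin locked (a D-shaped shaft stands in a groove of the pin). Grows counter-clockwise seen from above; the stop is at 1.62 and the pin is free from about 1.35. Starts between 0 and 0.3, turns with a little friction (0.06 N m), stays where it is left.
- pin_mid (a point): Middle of the bright steel pin: 67.5 mm long along this point's y, 22 mm diameter, with a head of 32 mm diameter, 8 mm thick, at the +y end. It starts in the bore, head against the exit face, plain end 5 mm inside the entry, so it leaves only towards +y. Unlocked, it drags with 8 to 15 N for some 20 mm, then slides loosely; it falls out once the drift's tip is about at the exit face.
- tray: Low steel tray, 124 x 120 x 22 mm, walls 3 mm, standing loose on the bench, its near edge tucked under the housing's overhanging exit end. Origin at the centre of its underside.
- drift_grip (a point): Middle of the drift's grip: dark octagonal bar, 28 mm across flats, 80 mm long, with a bright round nose (16 mm diameter, 96 mm long) in front. The nose points along this point's x and ends 136 mm from this point. Lies flat on the bench, axis 14 mm up; 0.4 kg, balanced about 16 mm ahead of this point.
- drift_tip (a point): End of the drift's nose, on its axis.
- key_grip (a point): Centre of the T-key's cross bar: dark, 80 mm long along this point's x, 14 x 14 mm thick, on top of a flat steel blade 24 mm wide (x), 8 mm thick (y). z points up; the blade's tip is 62 mm below this point. It stands loose, 30 mm deep, in a pocket of a wooden block 84 x 58 x 46 mm (centre 16 mm along the key's +x); the bar is 78 mm above the bench there.
- key_tip (a point): Middle of the lower end of the T-key's blade.
- combination_pliers: Pliers with blue grips lying flat, 59 x 197 x 20 mm, bystander. Origin at the centre of the underside, length along y.
- spare_tyre_2: Black foam tyre lying on its side, 96 mm diameter, 52 mm high, bystander. Origin at the centre of its underside.
- spare_tyre_3: Second black foam tyre, same size, bystander. Origin at the centre of its underside.
Mind the look-alikes: they are no part of the job. There is more than one size of the part that bears key_grip; the job needs the larger.

How it is judged:
By the outcome, as a careful person would: the job done as asked, in the order asked, and still so for the second after the job is handed in, with the robot touching nothing.
It also fails if it takes over 66 s, if anything falls off the work surface, if the arm or the gripper's body presses on something with over 40 N, if the wrist force passes 120 N, or if a joint passes its speed limit or range.

## Robot

A 6-joint arm with a two-finger parallel gripper is mounted at the origin on a cart in front of the work surface, level with it; the furniture and walls round the work are solid. World frame = base frame: x ahead of the robot, y to its left, z up, the work surface at z = 0. Lengths are in m, angles in rad, forces in N, time in s.
With the tool pointing down it reaches from about 0.325 to 0.775 m from the base axis. Payload 5.5 kg.
Tool frame: the origin (TCP) lies midway between the tips of the shut fingers; the grasp point (between the pads) lies 19 mm behind it; z points along the fingers, y is the line along which they close (so a half turn about z gives the same grasp; the last joint's range is limited). The gripper opens to 85 mm and grips with 20 to 120 N. Pads are 22 mm wide; open, the fingers measure 114 mm over their backs; the gripper's body (76 mm by 85 mm) begins 54 mm behind the grasp point. The pads swing forward as they close: fully open they stand 13 mm farther back than shut.
Start: joints at [1.266, 0.091, 1.231, -0, 1.82, -0.057], TCP at [0.147, 0.582, 0.231] pointing down, gripper open.
Joint ranges: [-2.87, 2.87], [-0.86, 2.18], [0.17, 2.46], [-1.51, 4.65], [0.06, 2.69], [-2.65, 2.65]. Speed limits (rad/s): [2.57, 2.57, 3.01, 3.14, 3.14, 3.14].

## Interface

Orientations are given as a unit quaternion [w, x, y, z].
In Python, from bench import * gives the robot as it stands. Calls block until the motion is done:
- move_to(position, orientation): joint-space move of the TCP to a pose.
- servo_line(position, orientation=None, max_speed=0.15, until_force=None): straight line of the TCP; orientation=None keeps the orientation; max_speed is the mean speed in m/s. With until_force (N) it stops when the force on the tool has changed by that much, and returns True; else False.
- movej(angles): joint-space move.
- gripper_to(opening, effort=None): finger opening in m; effort is the grip in N (None keeps the last); returns when the fingers have stopped.
- wait(seconds).
- ik(position, orientation): joint angles nearest the present ones, or None.
- capture(name): name is "side" or "top" or "wrist"; returns the picture (420x560x3 uint8, red, green, blue); there is no depth.
- camera_params(name): a dict with "camera_matrix" (3x3 intrinsics, pixels), "R" (3x3) and "t" (3): a world point X has camera coordinates R X + t. Camera axes: x right, y down, z forward; pixel columns grow to the right and rows downward; lengths in m; the calibration is good to about 2 mm. The wrist camera is an equidistant fisheye: a pixel r from the principal point sees the ray r / f radians off the axis. A picture is of the moment at which its call begins: read the wrist's pose just before it. camera_params takes no time and is no camera call; for the wrist camera it gives the pose at the moment of the call.
A pose or a line that the arm cannot do raises IKError and nothing moves.
- finish_job(): hands the job in; it is judged then, once.
Readings, each from a call of its own:
- read_time_s(): time.
- read_joints(): joint angles.
- read_dq(): joint speeds.
- read_joint_efforts(): joint torques, N m.
- read_tool_pos(): TCP position.
- read_orientation(): TCP orientation.
- read_contact_force(): force on the tool from outside, world axes, zero at the start.
- read_moment(): the same for the moment, N m.
- read_width(): finger opening in m.
- read_gripper_force(): force on a finger pad.
Only numpy, scipy, OpenCV 4.12 (cv2) and the standard library are available. Lean on these libraries where they do the work, as an engineer would, in place of code of your own. Each camera call takes 0.05 s, during which the arm holds its last target. There are 200 camera calls.

## Working session

There is one attempt and no reset: what is moved stays moved. The work goes in short steps, each a Python script; the robot and the scene stay as the last script left them, time stands still between calls to the robot, and variables do not carry over. Pictures are saved under pics/ and viewed, at most 10 in all, crops included, and the job is handed in when it is done.

```bash
mkdir -p pics; ls; python3 - <<'E'
from bench import *
import cv2, numpy as np
for n in ["side","top","wrist"]:
    p=camera_params(n); print(n,np.round(p["camera_matrix"],1).tolist(),np.round(p["R"],4).tolist(),np.round(p["t"],4).tolist())
    im=capture(n); cv2.imwrite(f"pics/{n}0.png",cv2.resize(im[:,:,::-1],(800,600),interpolation=cv2.INTER_CUBIC)); np.save(f"pics/{n}0.npy",im)
print(read_time_s())
E
```

```text
pics
side [[455.8, 0.0, 281.2], [0.0, 455.8, 203.5], [0.0, 0.0, 1.0]] [[0.8641, -0.503, -0.0154], [-0.2842, -0.4625, -0.8398], [0.4154, 0.7301, -0.5426]] [-0.511, 0.2954, 0.9432]
top [[386.8, 0.0, 281.8], [0.0, 386.8, 207.7], [0.0, 0.0, 1.0]] [[-0.0302, -0.9995, 0.0019], [-0.9981, 0.03, -0.0531], [0.053, -0.0035, -0.9986]] [0.1016, 0.6288, 1.2535]
wrist [[325.2, 0.0, 288.6], [0.0, 325.2, 208.0], [0.0, 0.0, 1.0]] [[0.245, 0.9695, -0.002], [0.9259, -0.2334, 0.2971], [0.2875, -0.0747, -0.9549]] [-0.5987, -0.0387, 0.3783]
0.15
```

View pics/top0.png

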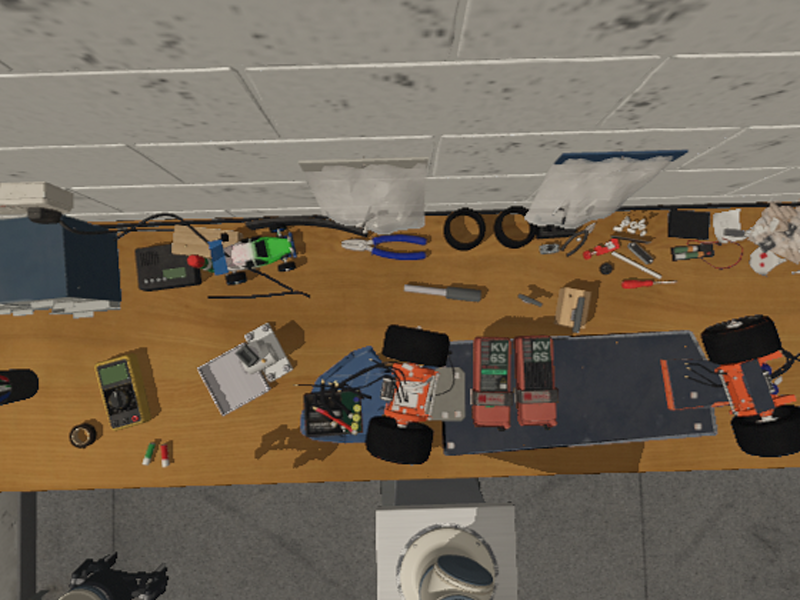

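View pics/side0.png

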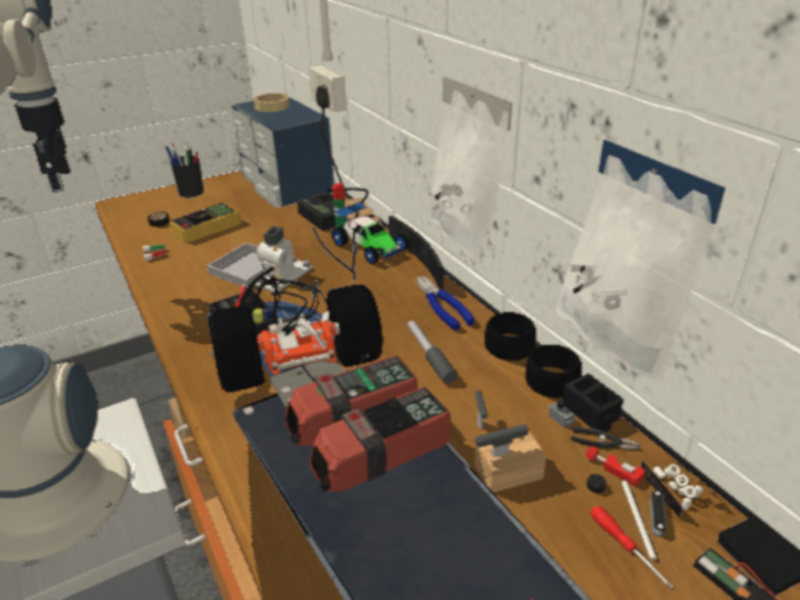

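The top view shows, in 800x600 pixels: the housing at (265,350) with the tray at (235,378), the drift from tip (405,288) to end (485,296), the key bar in the block at (578,308), the small key at (530,299), the pliers at (385,246) and the tyres at (464,229) and (515,227). The side view agrees. Next I cast rays for rough positions, then look from close by with the wrist camera.

```bash
cat > h.py <<'E'
import numpy as np, cv2
from scipy.spatial.transform import Rotation as Ro
def rays(par,pix,fish=False):
    K,R,t=[np.array(par[k],float) for k in("camera_matrix","R","t")]
    p=(np.atleast_2d(np.array(pix,float))-K[:2,2])/K[0,0]
    if fish:
        th=np.linalg.norm(p,axis=1,keepdims=True); d=np.hstack([np.sin(th)*p/np.maximum(th,1e-9),np.cos(th)])
    else: d=np.hstack([p,np.ones((len(p),1))])
    return -R.T@t, d@R
def onz(par,pix,z,fish=False):
    c,d=rays(par,pix,fish); return c+d*((z-c[2])/d[:,2:])
def proj(par,X,fish=False):
    K,R,t=[np.array(par[k],float) for k in("camera_matrix","R","t")]
    q=np.atleast_2d(X)@R.T+t
    r=np.linalg.norm(q[:,:2],axis=1,keepdims=True); th=np.arctan2(r,q[:,2:])
    return (q[:,:2]/np.maximum(r,1e-9)*th if fish else q[:,:2]/q[:,2:])*K[0,0]+K[:2,2]
def down(yaw):  # tool down, tool x at angle yaw, closing along tool y
    c,s=np.cos(yaw),np.sin(yaw)
    q=Ro.from_matrix(np.array([[c,s,0],[s,-c,0],[0,0,-1.]])).as_quat()
    return [q[3],q[0],q[1],q[2]]
E
python3 - <<'E'
from bench import *
from h import *
P=camera_params("top"); s=1.42857
f=lambda u,v,z:np.round(onz(P,[(u/s,v/s)],z)[0],3)
print("housing head",f(270,340,.105),"tray",f(240,378,.0))
print("drift tip",f(405,288,.014),"end",f(485,296,.014))
print("key bar ends",f(575,326,.085),f(583,292,.085),"block",f(573,308,.046))
print("small",f(530,299,.01))
o=Ro.from_quat(np.roll(read_orientation(),-1)).as_matrix(); print(np.round(o,3))
W=camera_params("wrist"); c=-np.array(W["R"]).T@W["t"]; print("cam in tool",np.round(o.T@(c-read_tool_pos()),3), np.round(np.array(W["R"])@o,3))
# candidate look poses
for n,p,yaw in [("housing",(.47,.36,.30),0),("key",(.5,-.28,.28),0),("drift",(.6,-.03,.28),0)]:
    for y in np.arange(-3.14,3.14,.785):
        j=ik(list(p),down(y)); print(n,round(y,2),None if j is None else np.round(j,2))
E
```

```text
housing head [0.543 0.368 0.105] tray [0.456 0.464 0.   ]
drift tip [0.652 0.076 0.014] end [ 0.628 -0.107  0.014]
key bar ends [ 0.553 -0.289  0.085] [ 0.626 -0.31   0.085] block [ 0.593 -0.299  0.046]
small [ 0.618 -0.212  0.01 ]
[[-0.969  0.245 -0.   ]
 [ 0.245  0.969 -0.001]
 [ 0.    -0.002 -1.   ]]
cam in tool [ 0.076 -0.001 -0.141] [[ 0.     1.     0.   ]
 [-0.955  0.    -0.297]
 [-0.297 -0.     0.955]]
housing -3.14 [ 0.6   0.1   1.1  -0.    1.94 -0.98]
housing -2.36 [ 0.6   0.1   1.1  -0.    1.94 -1.76]
housing -1.57 [ 0.6   0.1   1.1  -0.    1.94 -2.55]
housing -0.78 None
housing 0.0 [ 0.6   0.1   1.1  -0.    1.94  2.17]
housing 0.79 [ 0.6   0.1   1.1  -0.    1.94  1.38]
housing 1.57 [ 0.6   0.1   1.1  -0.    1.94  0.6 ]
housing 2.36 [ 0.6   0.1   1.1  -0.    1.94 -0.19]
key -3.14 [-0.57  0.03  1.2  -0.    1.9  -2.14]
key -2.36 None
key -1.57 [-0.57  0.03  1.2  -0.    1.9   2.57]
key -0.78 [-0.57  0.03  1.2  -0.    1.9   1.79]
key 0.0 [-0.57  0.03  1.2  -0.    1.9   1.  ]
key 0.79 [-0.57  0.03  1.2  -0.    1.9   0.22]
key 1.57 [-0.57  0.03  1.2  -0.    1.9  -0.57]
key 2.36 [-0.57  0.03  1.2  -0.    1.9  -1.35]
drift -3.14 [-0.11  0.11  1.12 -0.    1.91 -1.68]
drift -2.36 [-0.11  0.11  1.12 -0.    1.91 -2.46]
drift -1.57 None
drift -0.78 [-0.11  0.11  1.12 -0.    1.91  2.25]
drift 0.0 [-0.11  0.11  1.12 -0.    1.91  1.46]
drift 0.79 [-0.11  0.11  1.12 -0.    1.91  0.68]
drift 1.57 [-0.11  0.11  1.12 -0.    1.91 -0.11]
drift 2.36 [-0.11  0.11  1.12 -0.    1.91 -0.89]
```

```bash
python3 - <<'E'
from bench import *
from h import *
import pickle
S={}
for n,p,y in [("H",(.576,.313,.27),2.2),("D",(.60,-.03,.27),0.6),("K",(.525,-.28,.25),-.28)]:
    move_to(list(p),down(y)); P=camera_params("wrist"); im=capture("wrist"); S[n]=(P,im); print(n,read_time_s())
pickle.dump(S,open("s.pkl","wb"))
v=np.vstack([np.hstack([S["H"][1],S["D"][1]]),np.hstack([S["K"][1],np.zeros_like(im)])])
cv2.imwrite("pics/h1.png",cv2.resize(S["H"][1][:,:,::-1],(800,600),interpolation=cv2.INTER_CUBIC))
cv2.imwrite("pics/dk1.png",cv2.resize(np.vstack([S["D"][1][:,:],S["K"][1][:,:]])[:,:,::-1],(400,600),interpolation=cv2.INTER_AREA))
E
```

```text
H 2.0417
D 3.3917
K 4.4667
```

View pics/h1.png

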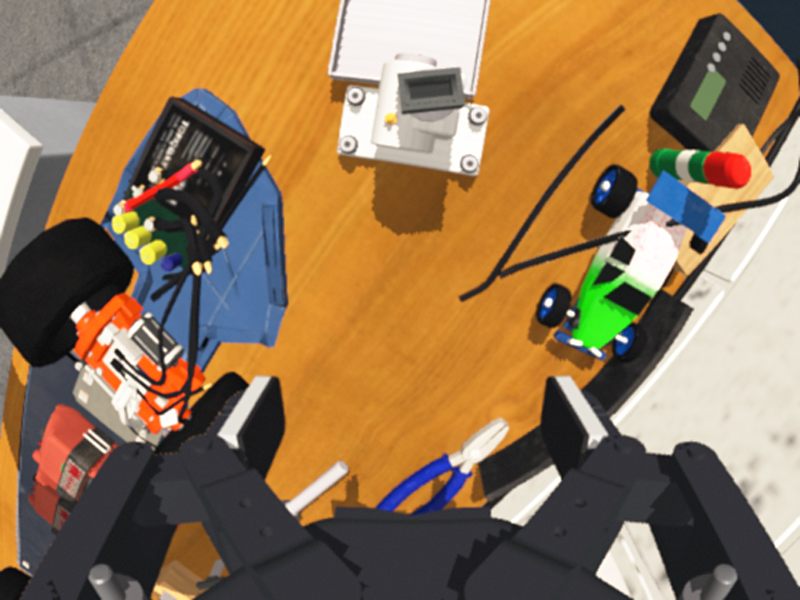

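View pics/dk1.png

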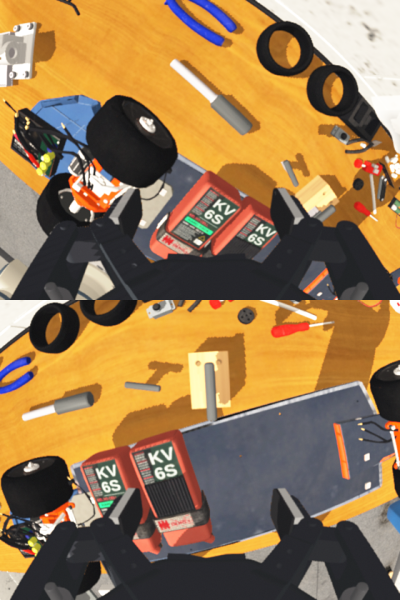

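The housing picture shows, at 800 px scale, the lock head at (430,92), bolts at (355,95), (348,143), (478,115) and (470,162), and the tray above it. In the other picture, the drift lies at about (210,95) of the upper half. The key's bar runs from (207,61) to (211,120) of the lower half, over the wood block. I zoom in for the exact corners.

```bash
python3 - <<'E'
import pickle
from h import *
S=pickle.load(open("s.pkl","rb"))
c=lambda n,u,v:cv2.resize(S[n][1][v:v+130,u:u+130,::-1],(390,390),interpolation=cv2.INTER_CUBIC)
cv2.imwrite("pics/z1.png",np.hstack([c("K",230,60),c("H",225,20)]))
# drift masks in D: low saturation, not too bright on wood
P,im=S["D"]; hsv=cv2.cvtColor(im,cv2.COLOR_RGB2HSV)
m=((hsv[:,:,1]<70)).astype(np.uint8); m[:60]=0;m[200:]=0;m[:,:220]=0;m[:,365:]=0
cs,_=cv2.findContours(m,cv2.RETR_EXTERNAL,cv2.CHAIN_APPROX_NONE)
for k in cs:
    if cv2.contourArea(k)>300:
        r=cv2.minAreaRect(k); b=cv2.boxPoints(r); X=onz(P,b,.014,True)
        print("rect",np.round(r[0]),np.round(r[1]),[np.round(x[:2],4).tolist() for x in X])
P,im=S["K"]; print(im[60+20:190:10,292].tolist())
E
```

```text
rect [232. 182.] [23. 33.] [[0.521, 0.0229], [0.5578, 0.0455], [0.574, 0.0211], [0.538, -0.0019]]
rect [295. 133.] [145.  21.] [[0.6453, 0.0804], [0.671, 0.0762], [0.6443, -0.1007], [0.6172, -0.0974]]
[[255, 253, 201], [148, 146, 138], [160, 158, 147], [162, 159, 150], [163, 161, 150], [161, 160, 151], [162, 158, 150], [163, 160, 152], [162, 159, 150], [195, 197, 204], [80, 86, 101]]
```

View pics/z1.png

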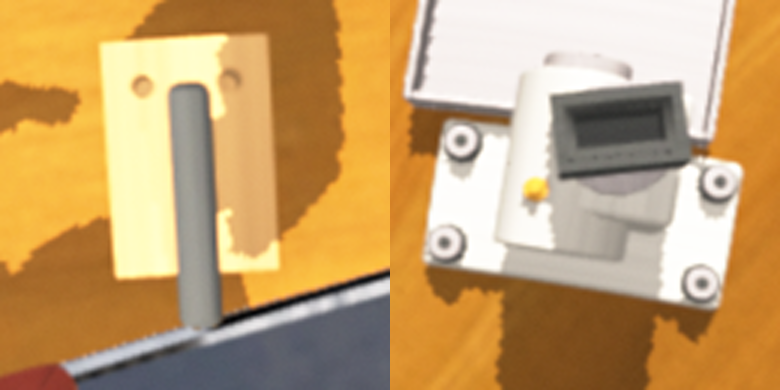

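The zoomed crop (3x) shows the key's bar centreline from (188,88) to (200,322). In the housing crop the bolts are at (71,142), (56,243), (328,183) and (312,285), and the lock head's top corners at (162,97), (293,82), (301,163) and (169,178). I compute the poses from these and check them against the sizes given.

```bash
python3 - <<'E'
import pickle
from h import *
S=pickle.load(open("s.pkl","rb"))
P=S["K"][0]; g=lambda n,L,o,z:onz(S[n][0],np.array(L)/3+o,z,True)
k=g("K",[(188,88),(200,322)],(230,60),.085); d=k[0]-k[1]; print("key",k.mean(0).round(4),np.linalg.norm(d),"ang",np.arctan2(d[1],d[0]))
b=g("H",[(71,142),(328,183),(312,285),(56,243)],(225,20),.014); print("bolts",b.round(4).tolist(),"sides",[np.linalg.norm(b[i]-b[i-3]).round(4) for i in range(4)],"mid",b.mean(0).round(4))
dx=b[1]-b[0]+b[2]-b[3]; a=np.arctan2(dx[1],dx[0]); o=b.mean(0)+.013*np.array([-np.sin(a),np.cos(a),0]); print("yaw",a,"origin",o)
c=g("H",[(162,97),(293,82),(301,163),(169,178)],(225,20),.1055); print("head",c.mean(0).round(4),[np.linalg.norm(c[i]-c[i-3]).round(4) for i in range(4)])
e=c[1]-c[0]+c[2]-c[3]; sa=np.arctan2(e[1],e[0]); print("slot ang",sa,"theta",sa-a)
R=np.array([[np.cos(a),-np.sin(a)],[np.sin(a),np.cos(a)]]); print("slot predicted from housing",o[:2]+R@[.014,.010], "head in housing",R.T@(c.mean(0)-o)[:2])
E
```

```text
key [ 0.5804 -0.301   0.085 ] 0.07420423009411072 ang -0.22379268219634987
bolts [[0.4606, 0.3893, 0.014], [0.5536, 0.4366, 0.014], [0.5735, 0.399, 0.014], [0.48, 0.3521, 0.014]] sides [np.float64(0.1043), np.float64(0.0425), np.float64(0.1046), np.float64(0.0419)] mid [0.5169 0.3943 0.014 ]
yaw 0.46740217094310305 origin [0.51108483 0.40586719 0.014     ]
head [0.5145 0.4179 0.1055] [np.float64(0.0406), np.float64(0.0261), np.float64(0.0409), np.float64(0.026)]
slot ang 0.7620335188676811 theta 0.29463134792457807
slot predicted from housing [0.51907753 0.42110257] head in housing [0.00847501 0.00921855]
```

```bash
python3 - <<'E'
from bench import *
import pickle
from h import *
S=pickle.load(open("s.pkl","rb"))
B=onz(S["K"][0],np.array([(100,43),(268,35),(278,270),(115,278)])/3+(230,60),.046,True)
a=B[0]-B[3]+B[1]-B[2]; ang=np.arctan2(a[1],a[0]); kb=B.mean(0)-.016*a/np.linalg.norm(a)
print("block",[np.linalg.norm(B[i]-B[i-3]).round(4) for i in range(4)],ang,"key from block",kb.round(4))
k=np.array([.5804,-.3010]); k2=(k+kb[:2])/2; yaw=(ang-.224)/2
assert np.linalg.norm(k-kb[:2])<.009
q=down(yaw); print(k2,yaw)
gripper_to(.06,60); move_to([*k2,.13],q); servo_line([*k2,.060],q,.1,until_force=15)
gripper_to(.0,60); print("w",read_width(),read_gripper_force(),read_tool_pos(),read_contact_force())
servo_line([*k2,.26],q,.2); print(read_contact_force(),read_width())
sy=.762; c=np.array([.5165,.4195])
move_to([*(c-.07*np.array([np.cos(sy),np.sin(sy)])),.22],down(sy))
P=camera_params("wrist"); im=capture("wrist"); pickle.dump((P,im,read_tool_pos(),read_orientation()),open("h2.pkl","wb"))
print(read_tool_pos(),read_time_s())
cv2.imwrite("pics/h2.png",cv2.resize(im[20:320,90:490,::-1],(800,600),interpolation=cv2.INTER_CUBIC))
E
```

```text
block [np.float64(0.0584), np.float64(0.0839), np.float64(0.0581), np.float64(0.084)] -0.22309517022748912 key from block [ 0.5799 -0.3011  0.046 ]
[ 0.58013985 -0.3010423 ] -0.22354758511374456
w 0.01293497353999203 59.16162729263306 [ 0.58049894 -0.30112713  0.06070456] [1.77362351 0.36441787 2.12870404]
[-0.30456033  0.17913226 -1.2385219 ] 0.012985823588379786
[0.46650478 0.37047665 0.22002186] 10.3917
```

View pics/h2.png

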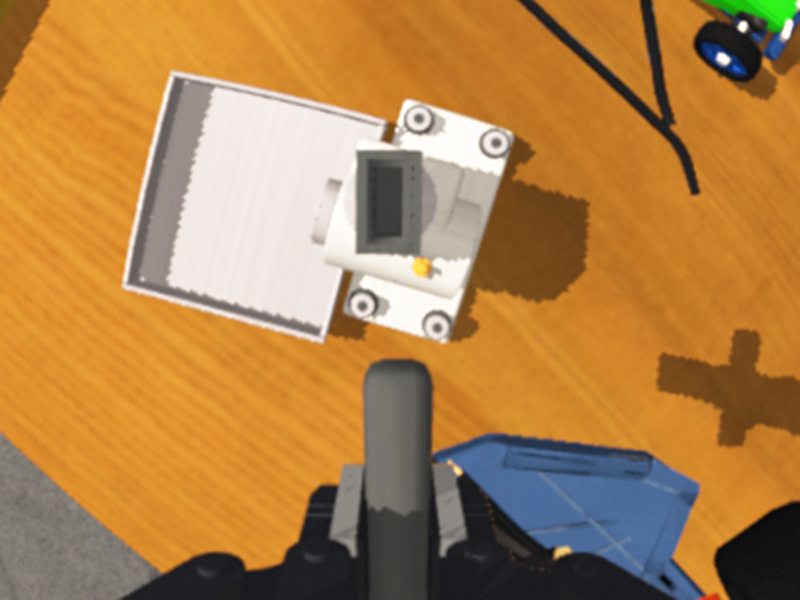

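The key is held squarely: the bar's end is at (398,362) in the 2x crop. The lock head spans (357,151) to (421,254) with the slot in it, and the bolts are at (419,118), (496,143), (362,305) and (437,326). I measure the head and slot by mask, and the key's offset in the grip.

```bash
python3 - <<'E'
import pickle
from h import *
P,im,tp,q=pickle.load(open("h2.pkl","rb")); tp=np.array(tp)
T=Ro.from_quat(np.roll(q,-1)).as_matrix()
for z in (-.0103,-.0243): print("bar end pred",(proj(P,tp+T@[.04,0,z],True)-[90,20])*2)
g=cv2.cvtColor(im,cv2.COLOR_RGB2GRAY)
print("bar col",g[190:225,289].tolist())
print("row v=121",g[121,262:306].tolist()); print("row v=108",g[108,262:306].tolist());print("row v=138",g[138,262:306].tolist())
print("col u=283",g[90:152,283].tolist());print("col u=276",g[90:152,276].tolist());print("col u=290",g[90:152,290].tolist())
b=onz(P,np.array([(419,118),(496,143),(437,326),(362,305)])/2+(90,20),.014,True)
d=b[0]-b[3]+b[1]-b[2]; a=np.arctan2(d[1],d[0]); n=np.array([-np.sin(a),np.cos(a),0]); o=b.mean(0)+.013*n
print("bolts",[np.linalg.norm(b[i]-b[i-3]).round(4) for i in range(4)],"yaw",a,"origin",o, "slot pred",o+.014*d/np.linalg.norm(d)+.01*n)
h=onz(P,np.array([(357,151.5),(421,150),(421,252),(357,255)])/2+(90,20),.1055,True); print("head",[np.linalg.norm(h[i]-h[i-3]).round(4) for i in range(4)],h.mean(0))
E
```

```text
bar end pred [[394.52669119 351.44254352]]
bar end pred [[394.29261259 370.84319121]]
bar col [149, 144, 143, 140, 140, 139, 140, 140, 133, 99, 65, 58, 62, 66, 73, 79, 89, 93, 98, 100, 102, 103, 105, 105, 107, 107, 107, 108, 109, 107, 110, 111, 109, 109, 109]
row v=121 [239, 235, 234, 235, 233, 205, 149, 115, 111, 111, 107, 88, 68, 60, 58, 55, 58, 62, 63, 64, 62, 63, 62, 63, 63, 64, 64, 61, 72, 99, 113, 115, 112, 110, 110, 112, 111, 110, 117, 140, 144, 145, 145, 144]
row v=108 [240, 243, 243, 239, 234, 205, 144, 115, 111, 112, 108, 88, 69, 60, 58, 54, 57, 62, 64, 64, 63, 62, 61, 63, 65, 63, 64, 63, 69, 93, 111, 113, 110, 103, 93, 105, 111, 111, 120, 135, 145, 145, 150, 168]
row v=138 [249, 249, 249, 250, 249, 226, 149, 112, 111, 109, 106, 89, 75, 63, 59, 59, 61, 66, 67, 71, 72, 77, 77, 80, 82, 85, 87, 88, 92, 109, 114, 112, 111, 108, 108, 109, 108, 116, 148, 178, 186, 188, 188, 187]
col u=283 [92, 160, 236, 248, 238, 159, 115, 116, 114, 102, 88, 84, 83, 73, 62, 61, 61, 63, 62, 60, 61, 62, 62, 62, 62, 62, 62, 62, 62, 61, 62, 63, 60, 62, 62, 62, 61, 61, 59, 61, 61, 61, 59, 61, 61, 59, 
[... 254 characters left out ...]
 58, 56, 54, 55, 57, 58, 59, 58, 59, 67, 75, 87, 99, 110, 109, 108, 147, 227, 244, 244, 242, 240]
col u=290 [222, 202, 224, 238, 211, 138, 110, 112, 113, 108, 103, 104, 103, 92, 71, 68, 71, 70, 69, 70, 68, 69, 70, 68, 69, 69, 70, 70, 70, 71, 72, 72, 73, 72, 71, 71, 71, 69, 69, 71, 70, 73, 71, 70, 72, 72, 69, 73, 92, 110, 115, 115, 111, 109, 109, 107, 114, 164, 232, 246, 247, 246]
bolts [np.float64(0.0426), np.float64(0.1045), np.float64(0.0426), np.float64(0.1053)] yaw 0.4665935654308219 origin [0.51041896 0.40553225 0.014     ] slot pred [0.51842398 0.42076116 0.014     ]
head [np.float64(0.0247), np.float64(0.0403), np.float64(0.0252), np.float64(0.0409)] [0.51306886 0.41827238 0.1055    ]
```

```bash
python3 - <<'E'
import pickle
from h import *
P,im,tp,q=pickle.load(open("h2.pkl","rb")); tp=np.array(tp)
T=Ro.from_quat(np.roll(q,-1)).as_matrix()
g=cv2.cvtColor(im,cv2.COLOR_RGB2GRAY)
for v in (205,212,220): print(v,g[v,268:310].tolist(), (proj(P,tp+T@np.array([[.04-.0012*(v-203)/2,s,-.0243] for s in(-.007,.007)]),True)[:,0]-268).round(1))
s=onz(P,[(283.9,120.7)],.1055,True)[0]; print("slot",s,"in tool",T.T@(s-tp))
e=onz(P,[(267.6,146),(267.6,97)],.1055,True); d=e[1]-e[0]; print("slot ang",np.arctan2(d[1],d[0]),"tool x ang",np.arctan2(T[1,0],T[0,0]))
a=.467; R=np.array([[np.cos(a),-np.sin(a)],[np.sin(a),np.cos(a)]]); o=s[:2]-R@[.014,.010]; print("origin from slot",o)
for z in(.055,.068): print("pin head in housing",R.T@(onz(P,[(251,125.5),(256,108),(252,142)],z,True)[:,:2]-o).T)
E
```

```text
Traceback (most recent call last):
ValueError: matmul: Input operand 1 has a mismatch in its core dimension 0, with gufunc signature (n?,k),(k,m?)->(n?,m?) (size 2 is different from 3)
```

```bash
python3 - <<'E'
import pickle
from h import *
P,im,tp,q=pickle.load(open("h2.pkl","rb")); tp=np.array(tp)
T=Ro.from_quat(np.roll(q,-1)).as_matrix()
g=cv2.cvtColor(im,cv2.COLOR_RGB2GRAY)
for v in (205,212,220): print(v,g[v,268:310].tolist(), (proj(P,tp+np.array([[.04-.0012*(v-203)/2,s,-.0243] for s in(-.007,.007)])@T.T,True)[:,0]-268).round(1))
s=onz(P,[(283.9,120.7)],.1055,True)[0]; print("slot",s,"in tool",T.T@(s-tp))
e=onz(P,[(267.6,146),(267.6,97)],.1055,True); d=e[1]-e[0]; print("slot ang",np.arctan2(d[1],d[0]),"tool x ang",np.arctan2(T[1,0],T[0,0]))
a=.467; R=np.array([[np.cos(a),-np.sin(a)],[np.sin(a),np.cos(a)]]); o=s[:2]-R@[.014,.010]; print("origin from slot",o)
for z in(.055,.068): print("pin head in housing",(R.T@(onz(P,[(251,125.5),(256,108),(252,142)],z,True)[:,:2]-o).T).round(4).tolist())
E
```

```text
205 [146, 143, 142, 141, 137, 116, 94, 87, 87, 88, 87, 88, 87, 87, 85, 83, 84, 85, 83, 83, 81, 79, 79, 77, 78, 76, 76, 76, 73, 71, 65, 60, 55, 52, 51, 64, 100, 131, 138, 141, 142, 145] [ 0.6 37.7]
212 [150, 148, 145, 129, 112, 112, 117, 120, 118, 118, 118, 116, 114, 115, 114, 113, 112, 112, 109, 108, 107, 105, 104, 102, 101, 102, 99, 100, 98, 93, 86, 81, 74, 71, 65, 60, 56, 61, 94, 122, 134, 135] [ 0.8 37.5]
220 [162, 162, 157, 141, 117, 115, 119, 121, 119, 120, 118, 118, 118, 117, 118, 117, 117, 117, 114, 112, 110, 110, 106, 104, 102, 101, 99, 99, 97, 95, 87, 80, 74, 70, 65, 61, 55, 65, 103, 134, 143, 146] [ 1.  37.3]
slot [0.51296631 0.41879545 0.1055    ] in tool [ 0.06696271 -0.00300477  0.11452337]
slot ang 0.7528340135195898 tool x ang 0.7604786556584407
origin from slot [0.50496748 0.40356328]
pin head in housing [[-0.0007, 0.0165, -0.0155], [0.0385, 0.0385, 0.0333]]
pin head in housing [[0.0003, 0.0167, -0.0139], [0.0372, 0.0373, 0.0323]]
```

```bash
cat >> h.py <<'E'
SLOT=np.array([.5123,.4195]); HY=.467
E
python3 - <<'E'
from bench import *
from h import *
q=down(.755)
move_to([*SLOT,.172],q); print(read_tool_pos())
r=servo_line([*SLOT,.131],q,.03,until_force=12)
print(r,read_tool_pos(),read_contact_force(),read_moment(),read_time_s())
P=camera_params("wrist"); im=capture("wrist"); 
cv2.imwrite("pics/i1.png",cv2.resize(im[60:300,130:450,::-1],(640,480),interpolation=cv2.INTER_CUBIC))
E
```

```text
[0.51241587 0.41894442 0.16991932]
False [0.51240217 0.41956607 0.13132098] [ 0.23244419  0.23493937 -0.08743207] [ 0.01867958 -0.00798019 -0.00335242] 12.3333
```

The key went 19 mm deep without any force. Now I turn it to the stop, stepping joint 6 alone (the tool points straight down) and watching the moment.

```bash
python3 - <<'E'
from bench import *
from h import *
j=list(read_joints()); yaw=.755; m0=read_moment()[2]
print(j, read_tool_pos())
while yaw<2.32:
    s=.27 if yaw<1.8 else .04
    j[5]-=s; yaw+=s; movej(j); m=read_moment(); f=read_contact_force()
    print(round(yaw,3),round(m[2]-m0,3),np.round(f,1),np.round(read_tool_pos(),4))
    if abs(m[2]-m0)>.6 or np.linalg.norm(f)>25: break
print(read_time_s(),read_joints())
im=capture("wrist"); cv2.imwrite("pics/t1.png",cv2.resize(im[0:300,80:480,::-1],(800,600),interpolation=cv2.INTER_CUBIC))
E
```

```text
[np.float64(0.6347435175048958), np.float64(0.2610689160016499), np.float64(1.2176350766477058), np.float64(-3.57697827706037e-05), np.float64(1.6623343177427856), np.float64(1.4505820811315349)] [0.51242637 0.41956266 0.13134588]
1.025 0.019 [ 1.6 -1.4 -2. ] [0.5127 0.4194 0.1314]
1.295 -0.002 [ 1.9 -0.7 -2.3] [0.5127 0.4195 0.1314]
1.565 -0.026 [ 2.8 -0.4 -1.9] [0.5127 0.4195 0.1314]
1.835 0.004 [ 3.5  0.7 -2.4] [0.5126 0.4196 0.1314]
1.875 -0.035 [ 3.8 -0.1 -1.7] [0.5127 0.4196 0.1314]
1.915 0.01 [ 4.8  1.1 -2. ] [0.5126 0.4196 0.1314]
1.955 -0.042 [ 4.7  0.9 -2.1] [0.5126 0.4196 0.1315]
1.995 -0.038 [ 5.3  1.2 -2.9] [0.5125 0.4196 0.1315]
2.035 -0.048 [ 4.4  0.3 -1.7] [0.5125 0.4196 0.1315]
2.075 -0.015 [ 4.8  1.4 -2. ] [0.5125 0.4196 0.1314]
2.115 -0.019 [ 4.4  2.1 -1.5] [0.5125 0.4196 0.1314]
2.155 -0.01 [ 5.   1.6 -2.2] [0.5124 0.4196 0.1314]
2.195 -0.005 [ 4.1  1.  -1.4] [0.5125 0.4196 0.1314]
2.235 -0.042 [ 4.6  1.7 -1.5] [0.5125 0.4197 0.1315]
2.275 -0.4 [ 5.5  1.8 -1.2] [0.5125 0.4197 0.1314]
2.315 -0.826 [ 3.9  2.7 -1. ] [0.5124 0.4197 0.1314]
16.85 [ 6.34723068e-01  2.61047033e-01  1.21747766e+00  3.76142596e-04
  1.66223169e+00 -1.07060144e-01]
```

View pics/t1.png

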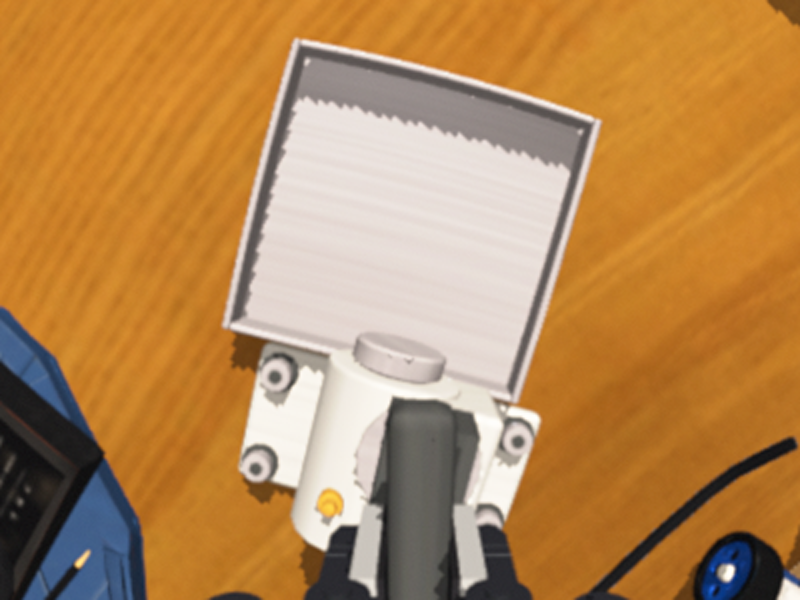

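The lock is on its stop: the moment rose to 0.83 N m at a tool yaw of 2.3, which includes the blade's play. In the picture, the key stands in the slot, the pin head is at (400,358), and the tray lies behind it. I ease off, release and go to the drift for a closer measurement.

```bash
python3 - <<'E'
from bench import *
from h import *
import pickle
j=list(read_joints()); j[5]+=.07; movej(j); print(read_moment())
p=np.array(read_tool_pos()); gripper_to(.05); servo_line([p[0],p[1],.27],None,.2)
P=camera_params("wrist"); im=capture("wrist"); cv2.imwrite("pics/k.png",im[:,:,::-1])
a=1.419; u=np.array([np.cos(a),np.sin(a)]); tip=np.array([.658,.078]); g=tip-.154*u
gripper_to(.06); move_to([*g,.15],down(a)); P=camera_params("wrist"); im=capture("wrist"); pickle.dump((P,im,read_tool_pos()),open("d2.pkl","wb"))
hsv=cv2.cvtColor(im,cv2.COLOR_RGB2HSV); m=hsv[:,:,1]<70
v,uu=np.nonzero(m); X=onz(P,np.c_[uu,v],.014,True)[:,:2]-g; n=np.array([-u[1],u[0]]); L=X@u; N=X@n
k=(np.abs(N)<.028)&(L>-.02)&(L<.19); L,N=L[k],N[k]
for lo in np.arange(-.02,.19,.015):
    s=(L>=lo)&(L<lo+.015)
    if s.sum()>3: print(round(lo,3),s.sum(),(np.percentile(N[s],[1,99])*1000).round(1))
print("tip L",np.percentile(L[np.abs(N)<.01],[99,99.8]),read_time_s())
cv2.imwrite("pics/d2.png",cv2.resize(im[:,:,::-1],(560,420)))
E
```

```text
[ 0.4345457  -1.00946947 -0.12043326]
-0.02 487 [-12.6  14.2]
-0.005 496 [-12.4  14.2]
0.01 527 [-12.2  14. ]
0.025 542 [-12.1  14.7]
0.04 567 [-11.9  14.6]
0.055 339 [-7.3 10.2]
0.07 342 [-5.8  9.4]
0.085 323 [-5.8  9.3]
0.1 332 [-5.7  9.3]
0.115 333 [-5.7  9.4]
0.13 289 [-4.8  9.4]
0.145 192 [-4.8 10.3]
tip L [0.15244917 0.15428954] 20.6917
```

View pics/d2.png

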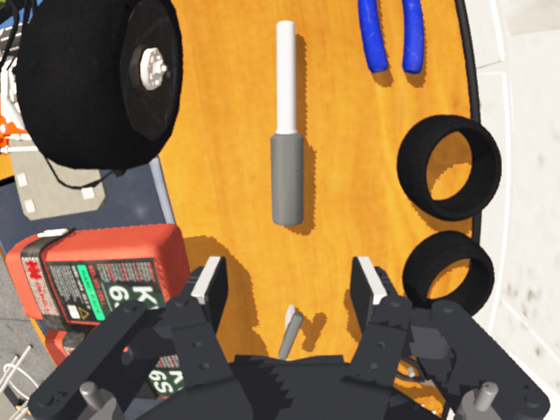

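The drift lies free: nose tip at (286,22), grip from (287,135) to (287,225). The pliers and tyres are well off to the right. I refine the angle by +0.009 rad and the sideways offset by +2 mm, then grasp, lift and carry it to a point in front of the bore.

```bash
cat >> h.py <<'E'
HR=np.array([[np.cos(HY),-np.sin(HY)],[np.sin(HY),np.cos(HY)]]); O=SLOT-HR@[.014,.010]
def hp(x,y): return O+HR@[x,y]
TL=.154  # drift tip ahead of the TCP
E
python3 - <<'E'
from bench import *
from h import *
import pickle
a=1.428; u=np.array([np.cos(1.419),np.sin(1.419)]); g=np.array([.658,.078])-TL*u+.002*np.array([-u[1],u[0]])
move_to([*g,.05],down(a)); r=servo_line([*g,.003],down(a),.06,until_force=10); z=read_tool_pos()[2]
print("touch",r,z); 
if r: servo_line([*g,z+.002],None,.05)
gripper_to(0,100); zg=read_tool_pos()[2]; print("w",read_width(),read_gripper_force(),"zg",zg)
servo_line([*g,.20],None,.2); print(read_contact_force(),read_moment(),read_width())
q=down(HY+np.pi/2); zp=zg+.041
move_to([*hp(0,-.075-TL),.20],q); servo_line([*hp(0,-.075-TL),zp],q,.15); servo_line([*hp(0,-.050-TL),zp],q,.1)
P=camera_params("wrist"); im=capture("wrist"); pickle.dump((P,im,read_tool_pos(),zg),open("p1.pkl","wb"))
print(read_tool_pos(),zp,read_time_s())
X=lambda x,y,z:[*hp(x,y),z]
print("pred: tip top, entry barrel top, edges",proj(P,[X(0,-.05,.063),X(0,-.032,.079),X(-.024,-.032,.055),X(.024,-.032,.055),X(0,.032,.079)],True).round(1).tolist())
cv2.imwrite("pics/p1.png",cv2.resize(im[0:225,130:430,::-1],(800,600),interpolation=cv2.INTER_CUBIC))
E
```

```text
touch False 0.003412287005889407
w 0.02600743216209006 99.39786655828357 zg 0.004063293736756797
[-0.31148866  1.11320159 -4.75200582] [-0.17313598  0.02002491 -0.01733258] 0.02580353108058386
[0.59598208 0.22260616 0.04528283] 0.0450632937367568 26.3417
pred: tip top, entry barrel top, edges [[289.6, -72.7], [289.8, -126.6], [234.4, -92.4], [344.8, -92.0], [289.9, -208.2]]
```

View pics/p1.png

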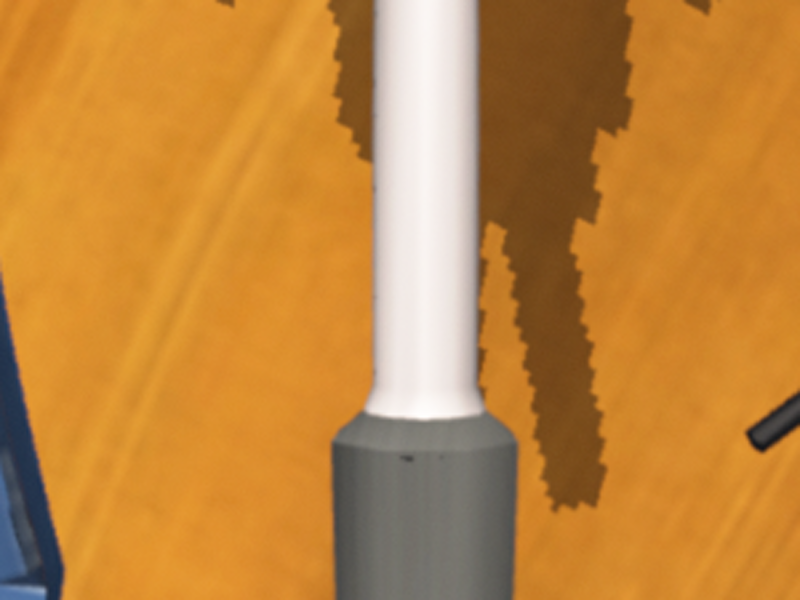

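The nose runs straight up the image at column 426 of the crop, which is pixel 289.75 against 289.6 predicted. So the drift is square and centred in the grip, though the tip is out of view. I feed it in under force control: contact is expected with the pin at y=-27 mm, or with the face at -32 if misaligned.

```bash
python3 - <<'E'
from bench import *
from h import *
zp=.0451; q=down(HY+np.pi/2)
r=servo_line([*hp(0,-.020-TL),zp],q,.03,until_force=5)
loc=lambda:(HR.T@(np.array(read_tool_pos())[:2]-O)+[0,TL]).round(4)
f=np.array(read_contact_force()); print(r,"tip",loc(),"F housing",(HR.T@f[:2]).round(1),f[2].round(1),np.round(read_moment(),2),read_time_s())
E
```

```text
True tip [-0.0008 -0.0258] F housing [ 0.6 -0.8] -5.1 [-0.15 -0.14  0.09] 27.1167
```

```bash
python3 - <<'E'
from bench import *
from h import *
zp=.0451; q=down(HY+np.pi/2)
loc=lambda:(HR.T@(np.array(read_tool_pos())[:2]-O)+[0,TL]).round(4)
for y in (-.015,-.002,.012,.025,.034):
    r=servo_line([*hp(0,y-TL),zp],q,.035,until_force=40)
    f=np.array(read_contact_force()); print(r,"tip",loc(),"F housing",(HR.T@f[:2]).round(1),f[2].round(1),np.round(read_moment(),2),read_width(),read_time_s())
    if r: break
im=capture("side"); np.save("pics/s1.npy",im)
cv2.imwrite("pics/s1.png",im[:,:,::-1])
E
```

```text
False tip [-0.0009 -0.016 ] F housing [-2.1 -4.8] -5.3 [-1.07 -0.3   0.2 ] 0.02583643258418177 27.6
False tip [-0.0001 -0.0016] F housing [-0.3 -0.4] -4.3 [-0.33 -0.08  0.08] 0.0256546657359109 28.125
False tip [0.0001 0.0127] F housing [0.5 0.2] -5.5 [-0.12 -0.04  0.01] 0.025962345183596747 28.675
False tip [-0.      0.0254] F housing [ 0.3 -0.8] -4.4 [-0.13 -0.13  0.  ] 0.025682494847137843 29.2
False tip [-0.      0.0343] F housing [ 0.2 -1.1] -3.5 [-0.24 -0.12 -0.05] 0.025621668531519568 29.6083
```

```bash
python3 - <<'E'
from bench import *
from h import *
zp=.0451; q=down(HY+np.pi/2)
r=servo_line([*hp(0,.041-TL),zp],q,.035,until_force=30); print(r,read_contact_force()); 
print(servo_line([*hp(0,-.080-TL),zp],q,.12,until_force=30), read_contact_force())
servo_line([*hp(0,-.080-TL),.15],q,.2)
b=np.load("pics/side0.npy"); P=camera_params("side"); im=capture("side"); np.save("pics/s2.npy",im); s=np.load("pics/s1.npy")
T=camera_params("top"); tb=np.load("pics/top0.npy"); tn=capture("top")
X=lambda x,y,z:[*hp(x,y),z]
for nm,Q in(("head start",X(0,.036,.055)),("tray mid",X(0,.08,.012)),("tray floor end",X(0,.12,.012)),("key bar",X(.014,.01,.147))): print(nm,"side",proj(P,Q).round()[0],"top",proj(T,Q).round()[0])
c=lambda i,u,v,w,h,k:cv2.resize(i[v:v+h,u:u+w,::-1],(w*k,h*k),interpolation=cv2.INTER_CUBIC)
u,v=proj(P,X(0,.05,.05))[0].astype(int); tu,tv=proj(T,X(0,.05,.05))[0].astype(int)
cv2.imwrite("pics/f.png",np.vstack([np.hstack([c(i,u-40,v-30,80,60,5) for i in(b,im)]),np.hstack([c(i,tu-40,tv-30,80,60,5) for i in(tb,tn)])]))
print(read_time_s())
E
```

```text
False [-0.10726032 -0.11327954 -4.21601145]
False [-0.27844715 -0.38490977 -4.40614456]
head start side [183. 174.] top [171. 256.]
tray mid side [175. 183.] top [163. 261.]
tray floor end side [166. 179.] top [152. 267.]
key bar side [188. 148.] top [168. 249.]
31.9417
```

View pics/f.png

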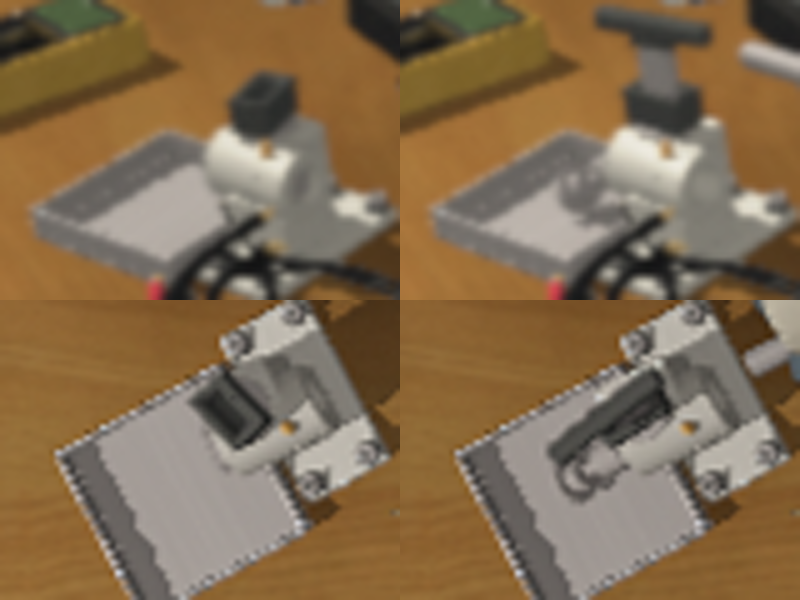

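The final picture compares before (left) and after (right). The key stands in the slot at a quarter turn, and the pin's head is in the tray at side (580,187) and top (577,478). I triangulate that head from the two views to be sure it's down in the tray before putting the drift away.

```bash
python3 - <<'E'
from bench import *
from h import *
P=camera_params("side");T=camera_params("top")
X=[*hp(0,.05,),.05]; u0=proj(P,X)[0].astype(int)-[40,30]; t0=proj(T,X)[0].astype(int)-[40,30]
def tri(a,b):
    c1,d1=rays(P,[u0+np.array(a)/5]); c2,d2=rays(T,[t0+np.array(b)/5]); d1,d2=d1[0],d2[0]
    k=np.linalg.lstsq(np.c_[d1,-d2],c2-c1,rcond=None)[0]; p=c1+k[0]*d1; r=c2+k[1]*d2; m=(p+r)/2
    return (HR.T@(m[:2]-O)).round(3),m[2].round(3),"gap",np.linalg.norm(p-r).round(4)
print("pin head",tri((180,187),(177,178)))
print("check key bar ends",tri((197,17),(155,155)),tri((308,33),(258,77)))
E
```

```text
pin head (array([-0.001,  0.08 ]), np.float64(0.017), 'gap', np.float64(0.006))
check key bar ends (array([0.007, 0.048]), np.float64(0.143), 'gap', np.float64(0.0029)) (array([ 0.02 , -0.029]), np.float64(0.147), 'gap', np.float64(0.0069))
```

The pin head is at y=+80 mm and z=17 mm, so it lies in the tray. The key bar is at z of about 0.145, so the key is seated. Now I lay the drift back where it lay, check it numerically and hand in.

```bash
python3 - <<'E'
from bench import *
from h import *
a=1.428; u=np.array([np.cos(1.419),np.sin(1.419)]); g=np.array([.658,.078])-TL*u+.002*np.array([-u[1],u[0]])
p=read_tool_pos(); servo_line([p[0],p[1],.20],None,.2)
move_to([*g,.20],down(a)); servo_line([*g,.03],down(a),.15); r=servo_line([*g,.0042],None,.03,until_force=8); print(r,read_tool_pos()[2],read_contact_force())
gripper_to(.05); servo_line([*g,.15],None,.15); wait(.5)
P=camera_params("wrist"); im=capture("wrist"); hsv=cv2.cvtColor(im,cv2.COLOR_RGB2HSV)
v,uu=np.nonzero(hsv[:,:,1]<70); X=onz(P,np.c_[uu,v],.014,True)[:,:2]-g; n=np.array([-u[1],u[0]]); L=X@u; N=X@n; k=(np.abs(N)<.028)&(L>-.02)&(L<.19)
for lo in(0,.03,.08,.12): s=k&(L>=lo)&(L<lo+.015); print(lo,(np.percentile(N[s],[1,99])*1000).round(1))
print("tip",np.percentile(L[k&(np.abs(N)<.01)],99.8))
t0=np.load("pics/top0.npy").astype(int); t1=capture("top").astype(int); d=(np.abs(t1-t0).sum(2)>90)
print("changed px pliers/tyres",d[145:190,235:305].sum(),d[140:180,305:378].sum(),read_contact_force(),read_time_s())
E
```

```text
False 0.00435912500253444 [ 0.10147036 -0.55367156 -3.52988464]
0 [-13.8  12.6]
0.03 [-13.9  12.6]
0.08 [-7.4  7.8]
0.12 [-7.   8.1]
tip 0.15380980429447455
changed px pliers/tyres 0 275 [-0.15826685 -0.39654265  0.17451944] 37.7667
```

```bash
python3 - <<'E'
from bench import *
from h import *
p=read_tool_pos(); servo_line([p[0]-.1,p[1],.28],None,.2); move_to([.40,.15,.33],down(1.5))
t0=np.load("pics/top0.npy").astype(int); t1=capture("top").astype(int); d=(np.abs(t1-t0).sum(2)>90)
print(d[145:190,235:305].sum(),d[140:180,305:378].sum(),read_time_s())
if d[140:180,305:378].sum()<25: finish_job(); print("handed in")
E
```

```text
0 0 39.8167
the job is handed in; nothing more can be done
handed in
```

I handed the job in at 39.8 s of the 66 s allowed: the lock is turned to its stop with the key standing in it, the pin is in the tray, the drift is back flat on the bench, and the pliers and tyres have not moved.

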